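# Clean the inspection plate and show the tenon to the camera

### The arm

A 6-joint arm with a two-finger parallel gripper is mounted at the origin on a cart in front of the work surface, level with it; the furniture and walls round the work are solid. World frame = base frame: x ahead of the robot, y to its left, z up, the work surface at z = 0. Lengths are in mm, angles in rad, forces in N, time in s.
With the tool pointing down it reaches from about 350 to 775 mm from the base axis. Payload 7.3 kg.
Tool frame: the origin (TCP) lies midway between the tips of the shut fingers; the grasp point (between the pads) lies 19 mm behind it; z points along the fingers, y is the direction in which the jaws open and shut (so a half turn about z gives the same grasp; the last joint's range is limited). The gripper opens to 92 mm and grips with 3 to 60 N. Pads are 19 mm wide; open, the fingers measure 130 mm over their backs; the gripper's body (75 mm by 190 mm) begins 47 mm behind the grasp point.
Start: joints at [1.001, 0.342, 1.524, -0, 1.275, -0.146], TCP at [215.883, 478.581, 226.741] pointing down, gripper open.
Joint ranges: [-2.53, 2.53], [-0.77, 2.02], [0.04, 2.7], [-1, 4.14], [0.28, 2.66], [-3.11, 3.11]. Speed limits (rad/s): [2.57, 2.57, 3.14, 3.14, 3.14, 3.14].

### API

Orientations are given as [roll, pitch, yaw] about the fixed x, y, z axes, in that order (R = Rz(yaw) Ry(pitch) Rx(roll)).
In Python, from plant import sensors, imaging, ticket gives the robot as it stands. The module is installed in compiled form; this text tells all that it offers.
- The arm moves only by the tool arm_command, never from a script. Its argument "increments" is one flat list of numbers, 5 for each row, row after row: the closure, from 0 (fully open) to 1 (shut), then the shift along the tool's x, y, z in mm, then the turn about the tool's z in degrees. In form: [hand, dx, dy, dz, spin, hand, dx, dy, dz, spin, ...]. A call has 1 to 20 rows; each row is the pose to reach, as a shift and turn from the pose commanded when the call began, along the tool's axes at that moment; what a row does not reach only later rows make up. A row lasts 1/8 s, in which the tool goes at most 62.5 mm and 10.7 degrees, less where a joint would pass 70% of its speed; a pose out of reach is approached as far as the arm can. A call with a gripper value outside its range is refused whole. The fingers move at their own pace and stop on an object; the grip force is fixed at half the most. Time passes only in rows, so rows that repeat a pose let the fingers close. It gives the time, the measured TCP pose, the force and the opening at its end, in the units of the state.
- sensors.get_obs(): the state, without advancing time (a new reading comes with each control period).
- imaging.capture(name): name is "scene" or "top" or "wrist"; returns the picture (384x512x3 uint8, blue, green, red); there is no depth.
- imaging.calibration(name): a dict with "fx", "fy", "cx", "cy" (pixels), "world_to_cam" (4x4, takes a point from world to camera coordinates); the wrist camera has in their place "hand_eye" (4x4, takes a point from camera to tool coordinates, whose origin is the TCP and whose axes are the flange's). Camera axes: x right, y down, z forward; pixel columns grow to the right and rows downward; lengths in mm; the calibration is good to about 2 mm. A picture is of the moment at which its call begins: read the wrist's pose just before it. calibration takes no time and is no camera call.
- ticket.close_job(): hands the job in, once; it reports no verdict.
The state is a dict: "time": time; "joint_positions": joint angles; "dq": joint speeds; "tau": joint torques, N m; "tool_pos": TCP position; "tcp_rot": TCP orientation; "contact_force": force on the tool from outside, world axes, zero at the start; "moment": the same for the moment, N m; "grip_width": finger opening in mm.
Only numpy, scipy, OpenCV 4.12 (cv2) and the standard library are available. Lean on these libraries where they do the work, as an engineer would, in place of code of your own. Each camera call takes 0.05 s, during which the arm holds its last target. There are 200 camera calls.

### The job

Wipe the three wood chips off the white inspection plate onto the bench beside it by pushing them with the pale wooden scraper block, then put the block down on the bench, clear of the plate. Then pull the dark rail up out of its mortise and hold it in the air in front of the inspection camera, tenon end down, with the middle of the tenon at the camera's view point (120 mm above the middle of the plate, on the lens axis) and a broad cheek of the tenon square to the lens, so that the rail leans back from the camera; finish while still holding it there, at rest and touching nothing else. Do not touch the camera, and leave the tape measure, pliers and bench dogs where they are.

Things in the scene. Friction and masses are not known exactly. Their poses are not given: they have to be found in the camera images.
- station: Inspection station, fixed: white plate 170 (x) x 220 (y) x 8 mm lying on the bench. Origin: centre of the plate's underside; z up; x points away from the robot (give or take 0.2 rad), to the camera. A steel post (16 mm thick, its top 250 mm above the bench) behind the plate at x = +235, y = 0 mm carries the camera.
- camera: Inspection camera, fixed to the station: black housing with a 34 mm lens barrel, 70 mm long in all, 50 wide, 44 high. Origin: centre of the lens front, at x = +147, y = 0, z = +190 mm in the station's frame. Its x axis is the lens axis, pointing back into the housing; it looks along its own -x, towards the robot and 0.40 rad (23 degrees) below level.
- view_point (a point): The point at which the camera is aimed: on the lens axis 160 mm ahead of the lens, straight above the plate's centre and 120 mm above the plate's top (128 mm above the bench). Nothing is there at the start.
- stile: Stile with the mortise, fixed to the bench: medium brown wood 140 (x) x 50 (y) x 45 mm on a plywood base board 170 x 66 x 8 mm between two low end cleats; its top is 53 mm above the bench. Origin: centre of the base board's underside. The mortise in the middle of the top is 35 (x) x 13 (y) mm, 33 mm deep.
- rail: Loose dark rail standing upright in the mortise: body 44 (x) x 24 (y) x 100 mm, below it a pale tenon 32 (x) x 10 (y) x 30 mm; the shoulder rests on the stile. About 0.1 kg. Origin: centre of the tenon's lower end, 23 mm above the bench at the start; z up the rail (body from z = 30 to 130 mm). The tenon's two broad cheeks face +y and -y; they are alike, either may face the lens.
- tenon (a point): Middle of the rail's tenon: 15 mm up the rail's z axis from its origin.
- scraper: Loose scraper block: plain pale wooden block 50 (x) x 160 (y) x 38 mm lying flat on the bench on one side of the station (the stile stands on the other side; which side is which varies). Origin: centre of the underside. About 0.2 kg. Its 160 mm long faces do the wiping.
- chip_0: One of three loose wood chips, 26 (x) x 17 (y) x 8 mm, lying flat on the white plate within 50 mm of its middle in x and 80 mm in y. Origin: centre of the underside.
- chip_1: One of three loose wood chips, 26 (x) x 17 (y) x 8 mm, lying flat on the white plate within 50 mm of its middle in x and 80 mm in y. Origin: centre of the underside.
- chip_2: One of three loose wood chips, 26 (x) x 17 (y) x 8 mm, lying flat on the white plate within 50 mm of its middle in x and 80 mm in y. Origin: centre of the underside.
- tape_measure: Black and orange tape measure 71 x 87 x 36 mm, loose on the left part of the bench; leave alone. Origin: centre of the underside.
- pliers: Combination pliers with red handles 75 x 206 x 16 mm, loose on the left part of the bench; leave alone. Origin: centre of the underside.
- bench_dog_1: The nearer to the middle of two dark brown wooden bench dogs, 150 x 23 x 31 mm, loose at the back right of the bench; leave alone. Origin near its middle.
Not all that is in view belongs to the job. Leave any orange look-alike of the rail alone.

How it is judged:
By the outcome, as a careful person would: the job done as asked, in the order asked, and still so for the second after the job is handed in, while the arm keeps its last pose, push and grip.
It also fails if it takes over 70 s, if anything falls off the work surface, if the arm or the gripper's body presses on something with over 40 N, if the wrist force passes 120 N, or if a joint passes its speed limit or range.

## Working session

There is one attempt and no reset: what is moved stays moved. The work goes in short steps, Python scripts to look and compute and a tool call to move; the robot and the scene stay as the last step left them, time stands still between calls to the robot, and variables do not carry over. Pictures are saved under pics/ and viewed, about 8 in all and at most 12, crops included, and the job is handed in when it is done.

Besides the shell and the picture viewer there is one more tool, called after "Call:" as name(argument=value, ...) on one line, values as JSON. arm_command: Moves the arm, as the interface text tells. Its arguments: {"type":"object","properties":{"increments":{"type":"array","items":{"type":"number"}}},"required":["increments"]}

```bash
mkdir -p pics; cat > h.py <<'E'
import numpy as np, cv2
from plant import sensors, imaging, ticket
from scipy.spatial.transform import Rotation as R
np.set_printoptions(suppress=True, precision=2)
def ray(name,uv,z,cal=None):
    c=imaging.calibration(name) if cal is None else cal
    T=np.linalg.inv(c['world_to_cam']); d=T[:3,:3]@np.array([(uv[0]-c['cx'])/c['fx'],(uv[1]-c['cy'])/c['fy'],1]); o=T[:3,3]
    return o+d*(z-o[2])/d[2]
def proj(name,p):
    c=imaging.calibration(name); q=(c['world_to_cam']@np.r_[p,1])[:3]
    return np.array([c['fx']*q[0]/q[2]+c['cx'],c['fy']*q[1]/q[2]+c['cy']])
E
python3 - <<'E'
from h import *
o=sensors.get_obs(); print(o)
for n in('scene','top'):
    im=imaging.capture(n); cv2.imwrite(f'pics/{n}0.png',im); c=imaging.calibration(n); print(n,c['fx'],np.linalg.inv(c['world_to_cam']))
cv2.imwrite('pics/top0b.png',cv2.resize(cv2.imread('pics/top0.png'),(800,600),interpolation=cv2.INTER_CUBIC))
print(imaging.calibration('wrist'))
E
```

```text
{'time': 0.0, 'joint_positions': array([ 1.  ,  0.34,  1.53,  0.  ,  1.28, -0.15]), 'dq': array([-0., -0.,  0., -0.,  0., -0.]), 'tau': array([  0.  , -43.12, -24.42,   0.07,   0.06,  -0.  ]), 'tool_pos': array([215.64, 478.22, 226.05]), 'tcp_rot': array([-3.14, -0.  ,  2.72]), 'contact_force': array([0.44, 0.24, 0.42]), 'moment': array([0.01, 0.02, 0.02]), 'grip_width': 91.84636772224358}
scene 497.07780700376827 [[   0.63   -0.57    0.53 -315.57]
 [  -0.78   -0.46    0.43 -633.24]
 [   0.     -0.68   -0.73 1325.59]
 [   0.      0.      0.      1.  ]]
top 491.6571002698131 [[  -0.36   -0.78    0.52 -390.54]
 [  -0.93    0.31   -0.19  369.42]
 [  -0.01   -0.55   -0.83 1594.38]
 [   0.      0.      0.      1.  ]]
{'fx': 275.70792059973843, 'fy': 275.70792059973843, 'cx': 260.61412374266723, 'cy': 192.12187676423528, 'hand_eye': array([[   0.  ,   -0.96,   -0.29,   78.65],
       [   1.  ,    0.  ,   -0.  ,   -0.32],
       [   0.  ,   -0.29,    0.96, -156.9 ],
       [   0.  ,    0.  ,    0.  ,    1.  ]])}
```

View pics/top0b.png

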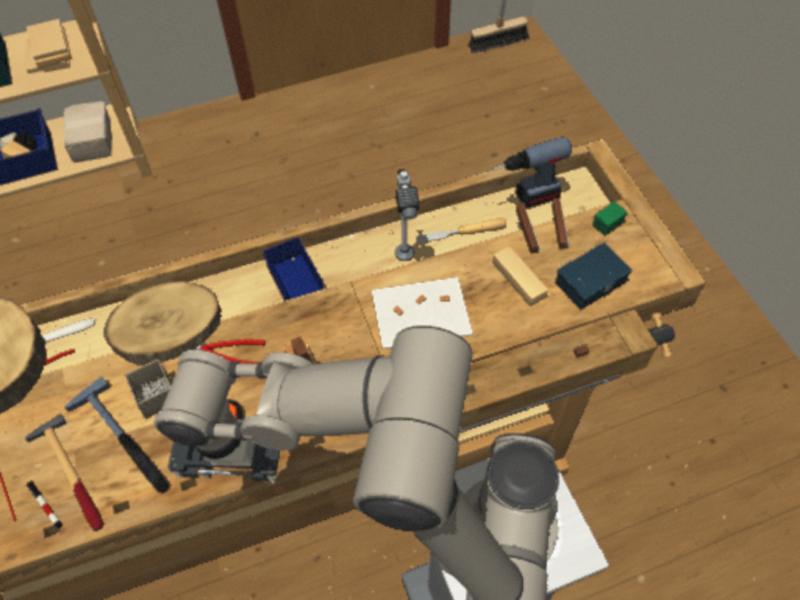

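View pics/scene0.png

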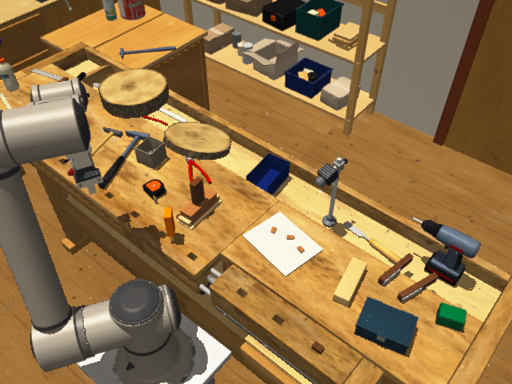

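Scene view: white plate around (283,243) with three chips, the scraper at (350,282), the stile with dark rail at (197,200), the orange look-alike at (169,222), and the camera post at (332,190). In the top view the arm hides the stile. Next I'll measure these.

```bash
cat > m.py <<'E'
from h import *
def quad(mask):
    cs,_=cv2.findContours(mask,cv2.RETR_EXTERNAL,cv2.CHAIN_APPROX_NONE); c=max(cs,key=cv2.contourArea); h=cv2.convexHull(c)
    return cv2.approxPolyDP(h,0.04*cv2.arcLength(h,True),True)[:,0],cv2.contourArea(c)
def box(pts): 
    P=np.array(pts,np.float32)[:,:2]; (c,s,a)=cv2.minAreaRect(P); return np.r_[c,s,a]
for n,roi in(('scene',(235,200,330,280)),('top',(230,170,310,225))):
    im=cv2.imread(f'pics/{n}0.png'); hsv=cv2.cvtColor(im,cv2.COLOR_BGR2HSV); x0,y0,x1,y1=roi
    m=np.zeros(im.shape[:2],np.uint8); m[y0:y1,x0:x1]=((hsv[...,1]<60)&(hsv[...,2]>150))[y0:y1,x0:x1]*255
    q,a=quad(m); print(n,'plate',q.tolist(),a); P=[ray(n,p,8) for p in q]; print(np.array(P)); print(box(P))
    hull=np.zeros_like(m); cv2.fillConvexPoly(hull,q,255); hull=cv2.erode(hull,np.ones((5,5)))
    ch=((hull>0)&(hsv[...,1]>90)).astype(np.uint8)*255
    cs,_=cv2.findContours(ch,cv2.RETR_EXTERNAL,cv2.CHAIN_APPROX_NONE)
    for c in cs:
        if cv2.contourArea(c)>8: M=cv2.moments(c); p=(M['m10']/M['m00'],M['m01']/M['m00']); print(' chip',p,cv2.contourArea(c),ray(n,p,13))
    s=cv2.imread(f'pics/{n}0.png')
a=cv2.resize(cv2.imread('pics/scene0.png')[150:310,130:390],(800,492),interpolation=cv2.INTER_CUBIC); cv2.imwrite('pics/s_crop.png',a)
E
python3 m.py
```

```text
scene plate [[279, 212], [322, 249], [286, 275], [243, 235]] 2488.0
[[ 654.49   52.41    8.  ]
 [ 612.35 -159.87    8.  ]
 [ 453.   -128.81    8.  ]
 [ 492.93   84.18    8.  ]]Traceback (most recent call last):
  File "m.py", line 10, in <module>
    q,a=quad(m); print(n,'plate',q.tolist(),a); P=[ray(n,p,8) for p in q]; print(np.array(P)); print(box(P))
                                                                                                     ~~~^^^
  File "m.py", line 6, in box
    P=np.array(pts,np.float32)[:,:2]; (c,s,a)=cv2.minAreaRect(P); return np.r_[c,s,a]
                                              ~~~~~~~~~~~~~~~^^^
cv2.error: OpenCV(4.12.0) /io/opencv/modules/imgproc/src/convhull.cpp:143: error: (-215:Assertion failed) total >= 0 && (depth == CV_32F || depth == CV_32S) in function 'convexHull'
```

```bash
sed -i 's/np.array(pts,np.float32)\[:,:2\]/np.ascontiguousarray(np.array(pts)[:,:2],np.float32)/' m.py; python3 m.py
```

```text
scene plate [[279, 212], [322, 249], [286, 275], [243, 235]] 2488.0
[[ 654.49   52.41    8.  ]
 [ 612.35 -159.87    8.  ]
 [ 453.   -128.81    8.  ]
 [ 492.93   84.18    8.  ]]
[552.81 -38.01 216.7  164.66  78.88]
 chip (300.15, 248.74166666666665) 20.0 [ 564.08 -104.46   13.  ]
 chip (289.9238095238095, 236.5333333333333) 17.5 [584.83 -46.96  13.  ]
 chip (273.2522522522522, 229.4414414414414) 18.5 [574.1   16.34  13.  ]
top plate [[292, 178], [301, 210], [292, 224], [245, 222], [238, 186]] 2175.0
[[ 611.52 -157.4     8.  ]
 [ 462.95 -129.47    8.  ]
 [ 419.53  -73.37    8.  ]
 [ 492.03   85.97    8.  ]
 [ 654.59   54.07    8.  ]]
[532.44 -32.34 218.09 204.89  78.49]
 chip (254.34615384615384, 198.2051282051282) 13.0 [574.76  16.36  13.  ]
 chip (284.6818181818182, 190.6818181818182) 11.0 [ 563.7  -105.33   13.  ]
 chip (268.92753623188406, 191.0724637681159) 11.5 [584.58 -48.01  13.  ]
```

View pics/s_crop.png

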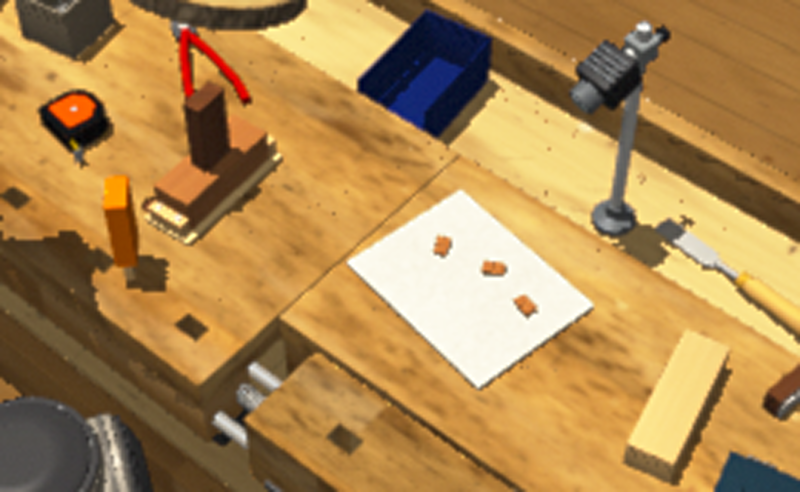

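Both views agree. The plate centre is near (553,-38) with yaw about -0.195, and the chips sit near station y = -64, -3 and +57. The orange look-alike stands left-front of the stile. Next I'll get rough positions for the scraper, stile, rail and camera.

```bash
python3 - <<'E'
from h import *
k=260/800
cr=lambda u,v:(130+u*k,150+v*k)
for nm,p,z in [('railtop',(207,92),153),('railbot_front',(210,168),53),('stile base L',(190,243),8),('stile base R',(282,157),8),('stile base far L',(145,208),8),('orange top',(118,180),130),('orange bottom',(128,265),0),('post base',(613,218),0),('scr top far L',(687,333),38),('scr far R',(730,350),38),('scr near R',(674,460+0),38),('scr near L',(630,452),38),('pliers',(250,100),10),('tape',(75,120),30),('bluebin near',(435,135),0),('dog',(775,405),20),('navy box',(725,460),40)]:
    print(nm,ray('scene',cr(*p),z))
t=0.64
for nm,p in [('TL',(494,255)),('TR',(506,248)),('BR',(547,292)),('BL',(527,300))]: print('top scr',nm,ray('top',(p[0]*t,p[1]*t),38))
E
```

```text
railtop [490.6 279.5 153. ]
railbot_front [472.03 269.33  53.  ]
stile base L [402.31 239.28   8.  ]
stile base R [566.21 247.3    8.  ]
stile base far L [407.67 315.95   8.  ]
orange top [350.71 278.42 130.  ]
orange bottom [340.2  276.01   0.  ]
post base [ 738.3  -106.87    0.  ]
scr top far L [ 623.22 -269.72   38.  ]
scr far R [ 632.4  -315.81   38.  ]
scr near R [ 483.2  -340.55   38.  ]
scr near L [ 463.92 -302.17   38.  ]
pliers [611.79 340.22  10.  ]
tape [442.04 464.31  30.  ]
bluebin near [714.66 133.37   0.  ]
dog [ 614.45 -382.17   20.  ]
navy box [ 513.13 -379.69   40.  ]
top scr TL [ 622.93 -264.77   38.  ]
top scr TR [ 631.82 -302.57   38.  ]
top scr BR [ 472.31 -336.63   38.  ]
top scr BL [ 469.24 -280.77   38.  ]
```

```bash
cat >> h.py <<'E'
def plan(x,y,z,yaw,frm=None):
    """increments from the present (or given x,y,z,yaw) pose, tool down"""
    o=sensors.get_obs(); p=np.r_[o['tool_pos'],o['tcp_rot'][2]] if frm is None else np.array(frm,float)
    c,s=np.cos(p[3]),np.sin(p[3]); d=np.array([x,y,z])-p[:3]
    sp=-np.degrees((yaw-p[3]+np.pi)%(2*np.pi)-np.pi)
    print('from',p,'inc',np.array([c*d[0]+s*d[1],s*d[0]-c*d[1],-d[2],sp]))
def wcap(fn):
    o=sensors.get_obs(); im=imaging.capture('wrist'); cv2.imwrite(fn,im); c=imaging.calibration('wrist')
    T=np.eye(4); T[:3,:3]=R.from_euler('xyz',o['tcp_rot']).as_matrix(); T[:3,3]=o['tool_pos']
    cal={k:c[k] for k in('fx','fy','cx','cy')}; cal['world_to_cam']=np.linalg.inv(T@c['hand_eye']); np.save(fn+'.npy',cal,allow_pickle=True); return im,cal
E
python3 -c "
from h import *
plan(487,278,240,2.72)"
```

```text
from [215.7  478.25 226.13   2.72] inc [-329.65  -70.95  -13.87   -0.13]
```

Call:
arm_command(increments=[0,-40,-9,-3,0,0,-90,-20,-6,0,0,-145,-32,-9,0,0,-200,-44,-12,0,0,-255,-56,-13,0,0,-300,-66,-13,0,0,-322,-71,-13,0,0,-329,-72,-13,0,0,-329,-72,-13,0,0,-329,-72,-13,0])

```text
time: 1.35
tool_pos: [485.1, 278.7, 239.8]
tcp_rot: [3.141, -0.0, 2.719]
contact_force: [-0.5, -0.1, -0.5]
grip_width: 91.8
```

```bash
python3 - <<'E'
from h import *
im,cal=wcap('pics/w1.png')
cv2.imwrite('pics/w1b.png',cv2.resize(im,(800,600),interpolation=cv2.INTER_CUBIC))
plan(550,-303,220,3.31-2*np.pi)
E
```

```text
from [485.19 278.64 239.91   2.72] inc [-297.38 -504.05   19.91  -33.83]
```

View pics/w1b.png

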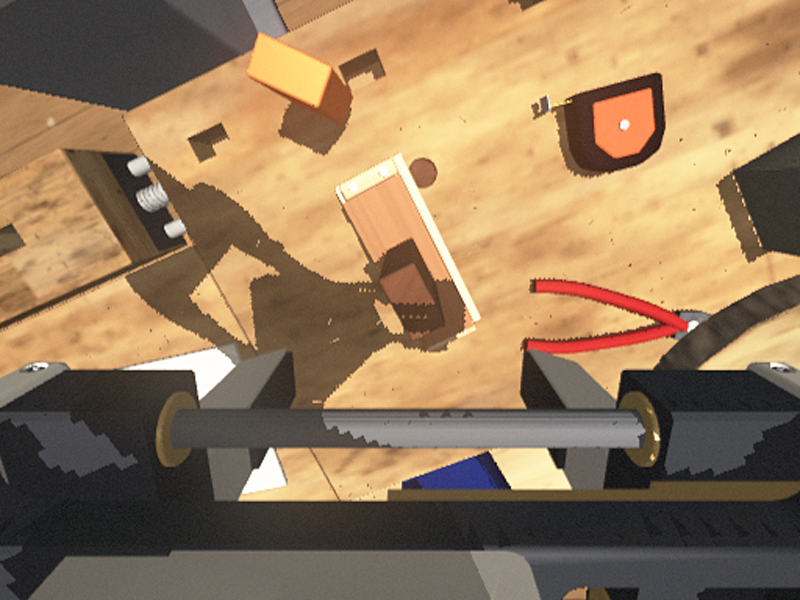

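Wrist view: stile base corners at about (338,190), (402,153) and (480,320), the rail in shadow around (408,290), and pliers and tape well clear on the right. Moving to the scraper.

Call:
arm_command(increments=[0,-15,-25,1,-3,0,-40,-65,3,-6,0,-70,-118,5,-10,0,-100,-170,7,-14,0,-130,-222,9,-18,0,-160,-274,11,-22,0,-190,-326,13,-26,0,-220,-378,15,-30,0,-250,-428,17,-32,0,-276,-470,19,-34,0,-291,-494,20,-34,0,-297,-504,20,-34,0,-297,-504,20,-34,0,-297,-504,20,-34])

```text
time: 3.15
tool_pos: [549.8, -302.3, 220.0]
tcp_rot: [3.141, 0.0, -2.97]
contact_force: [-0.4, -0.1, -1.5]
grip_width: 91.5
```

```bash
python3 - <<'E'
from h import *
cal1=np.load('pics/w1.png.npy',allow_pickle=True).item()
for p in [(338,190),(402,153),(480,320)]: print('base',ray('',np.array(p)*.64,8,cal1))
for p in [(384,275),(413,245),(440,300),(408,330)]: print('railtop?',ray('',np.array(p)*.64,153,cal1))
im,cal=wcap('pics/w2.png')
cv2.imwrite('pics/w2b.png',cv2.resize(im,(800,600),interpolation=cv2.INTER_CUBIC))
hsv=cv2.cvtColor(im,cv2.COLOR_BGR2HSV); print(sensors.get_obs()['tool_pos'])
top=imaging.capture('top'); cv2.imwrite('pics/top1.png',top)
E
```

```text
base [404.24 248.11   8.  ]
base [399.22 311.86   8.  ]
base [567.51 317.58   8.  ]
railtop? [461.33 274.17 153.  ]
railtop? [452.2  296.65 153.  ]
railtop? [488.63 297.96 153.  ]
railtop? [498.17 272.95 153.  ]
[ 549.86 -302.39  220.05]
```

View pics/w2b.png

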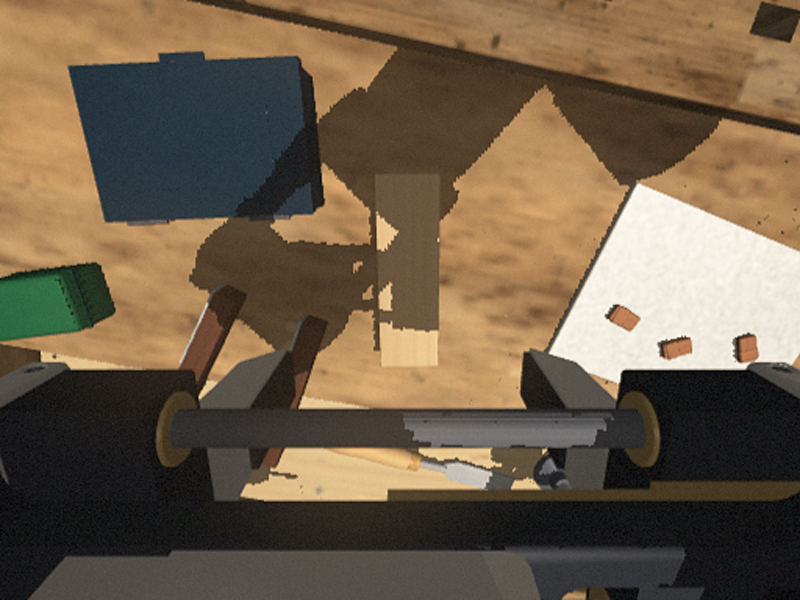

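The scraper shows clearly, with top-face corners at about (376,175), (440,175), (438,366) and (381,366). The fingers straddle it and the navy box and dogs are clear.

```bash
python3 - <<'E'
from h import *
cal=np.load('pics/w2.png.npy',allow_pickle=True).item()
P=np.array([ray('',np.array(p)*.64,38,cal) for p in [(376,174),(440,174),(438,366.5),(380.5,366.5)]]); print(P,P.mean(0))
l=np.linalg.norm(np.diff(np.r_[P,P[:1]],axis=0),axis=1); print(l)
d=(P[3]+P[2]-P[0]-P[1])/2; yaw=np.arctan2(d[1],d[0]); print('long axis',yaw)
# dark box right edge, plate left corners
for p,z in [((323,205),45),((300,57),45),((325,320),31),((552,349),8),((636,184),8)]: print(ray('',np.array(p)*.64,z,cal))
c=P.mean(0); plan(c[0],c[1],120,yaw-np.pi)
E
```

```text
[[ 479.63 -338.82   38.  ]
 [ 471.37 -291.21   38.  ]
 [ 628.06 -262.19   38.  ]
 [ 636.55 -311.06   38.  ]] [ 553.91 -300.82   38.  ]
[ 48.32 159.36  49.6  159.36]
long axis 0.17910633530311867
[ 508.52 -374.38   45.  ]
[ 412.09 -401.41   45.  ]
[ 605.14 -364.14   31.  ]
[ 606.32 -156.74    8.  ]
[ 451.38 -127.79    8.  ]
from [ 549.88 -302.54  220.1    -2.97] inc [ -4.26   1.01 100.1   -0.45]
```

Call:
arm_command(increments=[0.2,-2,1,30,0,0.2,-4,1,80,0,0.2,-4,1,130,0,0.2,-4,1,170,0,0.2,-4,1,195,0,0.2,-4,1,207,0,0.2,-4,1,210,0,0.2,-4,1,210,0,0.6,-4,1,210,0,1,-4,1,210,0,1,-4,1,210,0,1,-4,1,210,0,1,-4,1,210,0,1,-4,1,210,0])

```text
time: 5.0
tool_pos: [553.6, -302.2, 10.2]
tcp_rot: [-3.141, 0.0, -2.972]
contact_force: [-1.4, 1.9, 5.1]
grip_width: 50.0
```

```bash
python3 - <<'E'
from h import *
plan(536.2,-152,70,-0.19+np.pi)
plan(579.6,74,70,-0.19+np.pi,(536.2,-152,70,-0.19+np.pi))
E
```

```text
from [ 553.57 -302.21   10.16   -2.97] inc [ -8.24 150.99 -59.84  20.61]
from [ 536.2  -152.     70.      2.95] inc [  0.06 230.13  -0.    -0.  ]
```

Call:
arm_command(increments=[1,0,0,-15,0,1,0,0,-40,0,1,0,0,-60,0,1,0,0,-60,0])

```text
time: 5.5
tool_pos: [554.4, -303.0, 71.7]
tcp_rot: [-3.139, 0.003, -2.972]
contact_force: [0.1, -0.3, -1.1]
grip_width: 49.9
```

Call:
arm_command(increments=[1,-1,20,0,3,1,-2,45,0,6,1,-4,75,0,10,1,-5,105,0,14,1,-7,130,0,18,1,-8,145,0,20.6,1,-8,151,0,20.6,1,-8,151,15,20.6,1,-8,151,30,20.6,1,-8,151,40,20.6,1,-8,151,40,20.6])

```text
time: 6.88
tool_pos: [535.0, -152.1, 28.3]
tcp_rot: [3.141, -0.003, 2.951]
contact_force: [-0.2, -0.3, -1.1]
grip_width: 49.6
```

```bash
python3 - <<'E'
from h import *
a=imaging.capture('scene'); b=imaging.capture('top'); cv2.imwrite('pics/s2.png',a)
A=cv2.resize(a[140:320,150:390],(800,600),interpolation=cv2.INTER_CUBIC)
cv2.imwrite('pics/s2b.png',A); print(sensors.get_obs()['tool_pos'],sensors.get_obs()['tcp_rot'])
E
```

```text
[ 535.94 -152.34   29.63] [3.14 0.   2.95]
```

View pics/s2b.png

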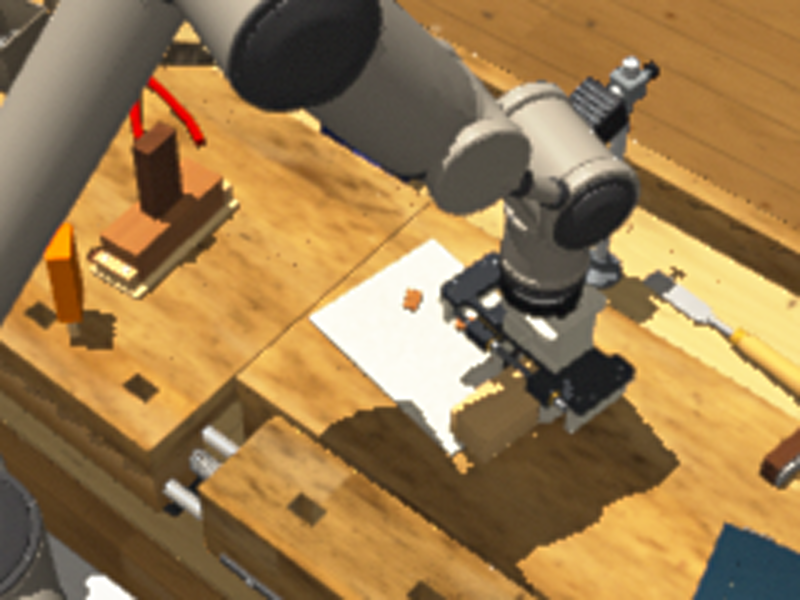

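The block hovers over the plate's right edge with all chips ahead of it. I'll lower it to about 1 mm over the plate and start pushing.

Call:
arm_command(increments=[1,0,0,6,0,1,0,0,10,0,1,0,0,10,0,1,0,4,10,0,1,0,12,10,0,1,0,24,10,0,1,0,38,10,0,1,0,52,10,0,1,0,66,10,0,1,0,80,10,0,1,0,94,10,0,1,0,108,10,0,1,0,120,10,0,1,0,120,10,0])

```text
time: 8.72
tool_pos: [558.6, -33.3, 19.7]
tcp_rot: [3.141, 0.0, 2.953]
contact_force: [-0.1, -0.3, -0.8]
grip_width: 49.6
```

Call:
arm_command(increments=[1,0,5,0,0,1,0,14,0,0,1,0,26,0,0,1,0,38,0,0,1,0,50,0,0,1,0,62,0,0,1,0,74,0,0,1,0,85,0,0,1,0,95,0,0,1,0,104,0,0,1,0,112,0,0,1,0,116,0,0,1,0,116,0,0,1,0,116,-20,0,1,0,110,-50,0,1,0,80,-70,0,1,0,40,-70,0,1,0,0,-70,0])

```text
time: 10.98
tool_pos: [558.3, -35.5, 90.2]
tcp_rot: [-3.142, 0.001, 2.952]
contact_force: [0.4, 0.4, -2.0]
grip_width: 49.7
```

```bash
python3 - <<'E'
from h import *
im,cal=wcap('pics/w3.png'); t=imaging.capture('top'); s=imaging.capture('scene')
cv2.imwrite('pics/c3.png',np.vstack([np.hstack([cv2.resize(s[180:300,200:350],(400,320)),cv2.resize(t[140:260,200:350],(400,320))]),cv2.resize(im[0:250,0:512],(800,280))]))
print(sensors.get_obs()['tool_pos'])
plan(552,-301,80,-2.972)
E
```

```text
[558.12 -36.13  89.82]
from [558.12 -36.13  89.82   2.95] inc [ -44.91 -261.11    9.82  -20.8 ]
```

View pics/c3.png

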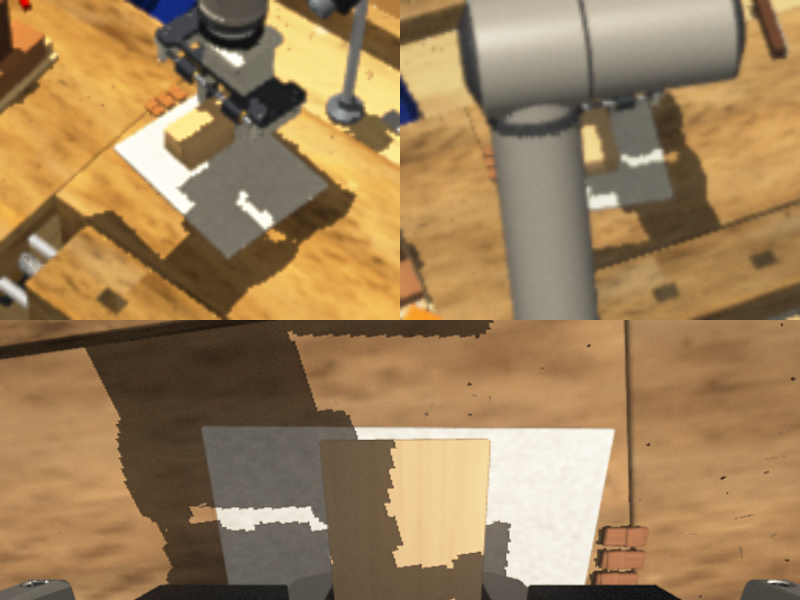

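All three chips are off the plate's left edge, in a row on the bench and apparently close to the edge (I'll check this closer). The plate is clear. Now I'll return the scraper to its original spot.

Call:
arm_command(increments=[1,-4,-25,0,-3,1,-12,-70,0,-6,1,-20,-120,0,-10,1,-29,-170,0,-14,1,-37,-215,0,-18,1,-43,-248,0,-20.8,1,-45,-261,0,-20.8,1,-45,-261,10,-20.8,1,-45,-261,35,-20.8,1,-45,-261,58,-20.8,1,-45,-261,72,-20.8,1,-45,-261,78,-20.8,1,-45,-261,79,-20.8,1,-45,-261,79,-20.8])

```text
time: 12.88
tool_pos: [553.8, -299.1, 11.4]
tcp_rot: [-3.141, 0.001, -2.968]
contact_force: [-0.5, -0.6, -1.9]
grip_width: 50.1
```

Call:
arm_command(increments=[1,0,0,1.2,0,1,0,0,1.2,0,0.6,0,0,1.2,0,0.2,0,0,1.2,0,0.2,0,0,1.2,0,0.2,0,0,1.2,0,0.2,0,0,-20,0,0.2,0,0,-70,0,0.1,0,0,-120,0,0,0,0,-170,0,0,0,0,-190,0])

```text
time: 14.25
tool_pos: [554.3, -299.6, 204.4]
tcp_rot: [-3.138, 0.004, -2.968]
contact_force: [-1.0, -0.1, -0.3]
grip_width: 91.7
```

```bash
python3 - <<'E'
from h import *
print(sensors.get_obs()['tool_pos'])
# toward chips then rail: waypoint above chips area from which both seen
plan(500,200,230,1.61)
plan(553,150,230,2.95)
E
```

```text
[ 554.32 -299.63  204.43]
from [ 554.32 -299.63  204.43   -2.97] inc [-32.62 501.51 -25.57  97.68]
from [ 554.32 -299.63  204.43   -2.97] inc [-76.21 443.12 -25.57  20.9 ]
```

Call:
arm_command(increments=[0,-6,25,-10,8,0,-18,70,-20,17,0,-30,120,-30,27,0,-42,172,-40,37,0,-54,224,-50,47,0,-66,272,-56,57,0,-75,312,-56,67,0,-80,334,-56,77,0,-81,341,-56,87,0,-81,341,-56,95,0,-81,341,-56,97.7,0,-81,341,-56,97.7])

```text
time: 15.75
tool_pos: [574.3, 50.9, 256.6]
tcp_rot: [-3.141, -0.0, 1.61]
contact_force: [0.3, 0.3, 0.2]
grip_width: 91.9
```

```bash
python3 - <<'E'
from h import *
im,cal=wcap('pics/w4.png'); s=imaging.capture('scene'); cv2.imwrite('pics/s4.png',s)
hsv=cv2.cvtColor(im,cv2.COLOR_BGR2HSV)
cv2.imwrite('pics/w4b.png',cv2.resize(im,(800,600),interpolation=cv2.INTER_CUBIC))
print(sensors.get_obs()['tool_pos'],sensors.get_obs()['tcp_rot'])
plan(487,240,240,1.61)
E
```

```text
[574.36  50.84 256.66] [-3.14 -0.    1.61]
from [574.36  50.84 256.66   1.61] inc [192.49 -79.77  16.66   0.03]
```

View pics/w4b.png

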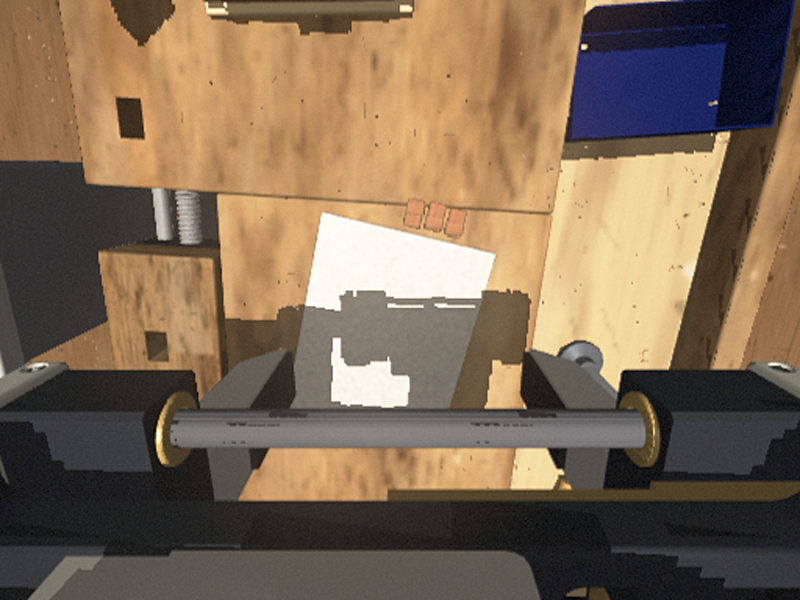

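The three chips lie flat on the bench, clear of the plate edge by a few mm (chips at 405–465, 200–237; edge at y≈235–245). The plate is empty. On to the rail.

Call:
arm_command(increments=[0,15,-6,1,0,0,50,-20,4,0,0,95,-40,8,0,0,140,-58,12,0,0,175,-72,15,0,0,190,-79,17,0,0,193,-80,17,0,0,193,-80,17,0,0,193,-80,17,0])

```text
time: 16.98
tool_pos: [487.6, 239.6, 239.8]
tcp_rot: [3.141, 0.0, 1.608]
contact_force: [-0.7, -0.3, -0.5]
grip_width: 91.7
```

```bash
python3 - <<'E'
from h import *
im,cal=wcap('pics/w5.png'); s=imaging.capture('scene'); cv2.imwrite('pics/s5.png',s)
cv2.imwrite('pics/w5b.png',cv2.resize(im[40:300,120:400],(800,743),interpolation=cv2.INTER_CUBIC)[:600])
print(sensors.get_obs()['tool_pos'],sensors.get_obs()['tcp_rot'])
E
```

```text
[487.52 239.76 239.75] [3.14 0.   1.61]
```

View pics/w5b.png

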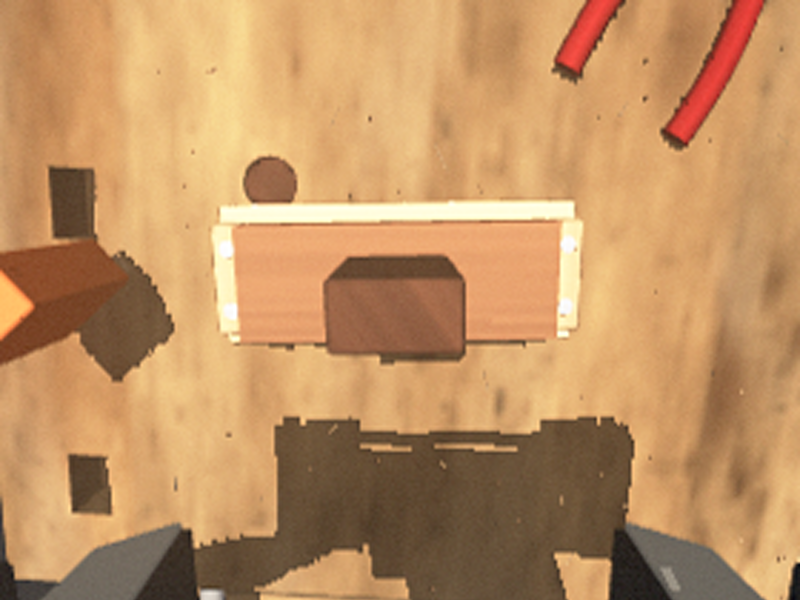

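Wrist view: rail top face corners in the crop are (326,280), (464,280), (464,352) and (327,352). The stile is axis-aligned with the jaws, and the pliers and orange piece are clear.

```bash
python3 - <<'E'
from h import *
cal=np.load('pics/w5.png.npy',allow_pickle=True).item()
k=280/800; f=lambda p,z:ray('',(120+p[0]*k,40+p[1]*k),z,cal)
P=np.array([f(p,153) for p in [(326,279.5),(464,279.5),(464,353.5),(327,353.5)]]); print(P,P.mean(0)); print(np.linalg.norm(np.diff(P,axis=0),axis=1))
S=np.array([f(p,53) for p in [(234,222),(560,222),(557,340),(240,342)]]); print(S,S.mean(0),np.arctan2(S[1,1]-S[0,1],S[1,0]-S[0,0]))
B=np.array([f(p,8) for p in [(213,203),(580,203)]]);print(B)
c=P.mean(0); plan(c[0],c[1],106,1.608)
for z in(0,20): print('pliers tips',f((568,75),z),f((675,145),z))
E
```

```text
[[462.55 292.39 153.  ]
 [504.62 293.99 153.  ]
 [506.01 271.14 153.  ]
 [463.09 269.52 153.  ]] [484.07 281.76 153.  ]
[42.1  22.89 42.95]
[[414.57 304.35  53.  ]
 [551.86 309.55  53.  ]
 [555.37 259.5   53.  ]
 [415.98 253.34  53.  ]] [484.44 281.69  53.  ] 0.037871193330418496
[[395.69 310.9    8.  ]
 [569.3  317.48   8.  ]]
from [487.52 239.76 239.75   1.61] inc [ 42.1   -1.88 133.75   0.01]
pliers tips [559.61 373.84   0.  ] [613.27 345.44   0.  ]
pliers tips [555.83 371.03  20.  ] [606.78 344.05  20.  ]
```

Call:
arm_command(increments=[0,10,-1,10,0,0,30,-2,25,0,0,42,-2,50,0,0,42,-2,80,0,0,42,-2,108,0,0,42,-2,126,0,0,42,-2,134,0,0,42,-2,136,0,0,42,-2,136,0,0.4,42,-2,136,0,0.8,42,-2,136,0,1,42,-2,136,0,1,42,-2,136,0,1,42,-2,136,0,1,42,-2,136,0])

```text
time: 18.95
tool_pos: [483.4, 282.5, 103.8]
tcp_rot: [3.141, -0.0, 1.61]
contact_force: [-0.1, 1.0, -0.6]
grip_width: 43.9
```

Call:
arm_command(increments=[1,0,0,-3,0,1,0,0,-8,0,1,0,0,-13,0,1,0,0,-16,0,1,0,0,-16,0,1,2,0,-16,0,1,5,0,-16,0,1,8,0,-16,0,1,11,0,-16,0,1,14,0,-16,0])

```text
time: 20.2
tool_pos: [482.9, 295.1, 119.5]
tcp_rot: [-3.141, 0.003, 1.61]
contact_force: [1.4, -6.7, 0.8]
grip_width: 44.2
```

The 6.7 N reaction suggests the rail is pivoting against the mortise rim. Continuing.

Call:
arm_command(increments=[1,3,0,0,0,1,6,0,0,0,1,9,0,0,0,1,12,0,0,0,1,15,0,0,0,1,18,0,0,0,1,21,0,0,0,1,23,0,0,0,1,23,0,0,0])

```text
time: 21.32
tool_pos: [481.4, 317.8, 118.6]
tcp_rot: [-3.139, 0.004, 1.61]
contact_force: [0.8, -5.1, -2.5]
grip_width: 43.9
```

```bash
python3 - <<'E'
from h import *
s=imaging.capture('scene'); t=imaging.capture('top'); w,_=wcap('pics/w6.png'); cv2.imwrite('pics/s6.png',s); cv2.imwrite('pics/t6.png',t)
cv2.imwrite('pics/c6.png',np.hstack([cv2.resize(s[150:240,150:240],(400,400),interpolation=cv2.INTER_CUBIC),cv2.resize(w[120:270,180:330],(400,400),interpolation=cv2.INTER_CUBIC)]))
o=sensors.get_obs(); print(o['tool_pos'],o['contact_force'],o['moment'],o['grip_width'])
E
```

```text
[481.34 317.79 118.65] [ 0.57 -6.39 -2.68] [-1.51 -0.07  0.08] 43.83947475090471
```

View pics/c6.png

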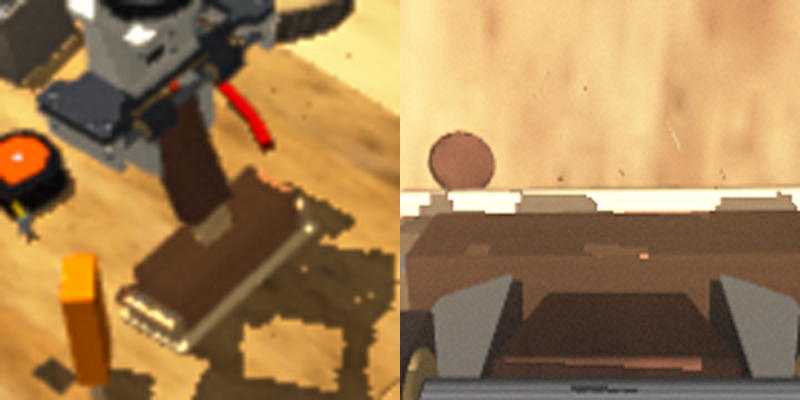

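The rail leans as wanted, with the tenon still in the mouth of the mortise. A little more push, then I'll lift it out and measure the tilt.

Call:
arm_command(increments=[1,2,0,0,0,1,3,0,0,0,1,3,0,0,0,1,3,0,-4,0,1,3,0,-12,0,1,3,0,-25,0,1,3,0,-45,0,1,3,0,-75,0,1,3,0,-95,0,1,3,0,-100,0,1,3,0,-100,0])

```text
time: 22.85
tool_pos: [481.8, 322.6, 220.0]
tcp_rot: [3.141, -0.0, 1.61]
contact_force: [-0.6, -0.1, -1.1]
grip_width: 43.8
```

```bash
python3 - <<'E'
from h import *
w,cal=wcap('pics/w7.png'); s=imaging.capture('scene'); t=imaging.capture('top'); cv2.imwrite('pics/s7.png',s); cv2.imwrite('pics/t7.png',t)
o=sensors.get_obs(); print(o['tool_pos'],o['tcp_rot'],o['contact_force'],o['grip_width'])
cv2.imwrite('pics/c7.png',np.hstack([cv2.resize(s[110:240,140:270],(360,600),interpolation=cv2.INTER_CUBIC)[:,:],cv2.resize(w[170:300,210:306],(440,600),interpolation=cv2.INTER_CUBIC)]))
for r in range(190,270,4): print(r,w[r,262].tolist(), w[r,240].tolist())
E
```

```text
[481.43 322.3  218.78] [-3.14  0.    1.61] [-0.36 -0.04  0.02] 44.432242190057615
190 [119, 174, 242] [58, 87, 122]
194 [118, 171, 241] [61, 90, 126]
198 [55, 82, 116] [60, 86, 119]
202 [56, 81, 115] [58, 84, 118]
206 [52, 72, 101] [58, 84, 117]
210 [47, 71, 98] [62, 88, 122]
214 [56, 81, 115] [55, 78, 114]
218 [57, 79, 108] [51, 75, 106]
222 [47, 70, 103] [53, 78, 111]
226 [50, 74, 103] [51, 76, 109]
230 [56, 81, 105] [64, 89, 113]
234 [38, 50, 67] [36, 48, 65]
238 [35, 45, 60] [31, 44, 59]
242 [34, 44, 58] [33, 45, 60]
246 [34, 41, 57] [42, 45, 63]
250 [28, 39, 52] [30, 39, 54]
254 [54, 69, 104] [51, 69, 104]
258 [62, 85, 133] [34, 46, 64]
262 [57, 61, 60] [60, 59, 61]
266 [96, 94, 97] [92, 90, 91]
```

View pics/c7.png

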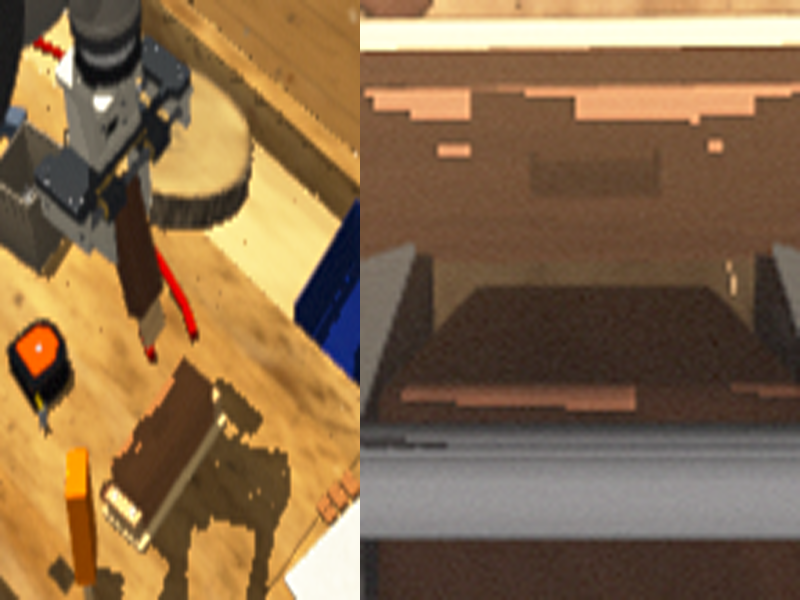

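The rail hangs free, leaning towards tool +x with the tenon visible below. In the wrist crop, the body's lower edge is at image row 232 (48.9 px wide) and its top edge at row 253. I'll solve for tilt and grip height from these.

```bash
cat > tilt.py <<'E'
from h import *
from scipy.optimize import least_squares
c=imaging.calibration('wrist'); E=np.linalg.inv(c['hand_eye'])
def pr(p): q=(E@np.r_[p,1])[:3]; return c['fx']*q[0]/q[2]+c['cx'],c['fy']*q[1]/q[2]+c['cy'],c['fx']*44/q[2]
def geo(th,g,gx=0):
    u=np.array([np.sin(th),0,-np.cos(th)]); n=np.array([np.cos(th),0,np.sin(th)]); G=np.array([gx,0,-19.])
    return G+12*n-(g-30)*u, G+12*n+(130-g)*u, G-(g-15)*u
def solve(vb,vt,gx=0):
    f=lambda x:[pr(geo(*x,gx)[0])[1]-vb,pr(geo(*x,gx)[1])[1]-vt]
    return least_squares(f,[.4,100],x_scale=[.1,10]).x
E
python3 - <<'E'
from tilt import *
for vb,vt,gx in[(232,253,0),(231.5,253,0),(232.5,253,0),(232,252,0),(232,254,0),(232,253,3),(232,253,-3)]:
    x=solve(vb,vt,gx); print(vb,vt,gx,x,pr(geo(*x,gx)[0]),'tenon tool',geo(*x,gx)[2])
for th in(.35,.4,.45): print(th,pr(geo(th,100)[0]),pr(geo(th,100)[1]))
# scene: tenon tip + shoulder pixels
s=cv2.imread('pics/s7.png')
o=sensors.get_obs(); T=np.eye(4); T[:3,:3]=R.from_euler('xyz',o['tcp_rot']).as_matrix(); T[:3,3]=o['tool_pos']
k=lambda u,v:(140+u*130/360,110+v*130/600)
print('seen tenon mid',k(149,328),'shoulder corners',k(128,302),k(162,288))
for th in(.3,.4,.5):
    u=np.array([np.sin(th),0,-np.cos(th)]); G=np.array([0,0,-19.])
    q=T@np.r_[geo(th,100)[2],1]; print(th,proj('scene',q[:3]),proj('top',q[:3]))
E
```

```text
232 253 0 [ 0.39 36.82] (np.float64(260.68811093599544), np.float64(232.0), np.float64(74.57142133489307)) tenon tool [-8.32  0.    1.17]
231.5 253 0 [ 0.38 41.63] (np.float64(260.68044388955803), np.float64(231.5), np.float64(72.47219535980092)) tenon tool [-10.     0.     5.68]
232.5 253 0 [ 0.4  30.97] (np.float64(260.6981516247337), np.float64(232.50000000000003), np.float64(77.29946755561441)) tenon tool [-6.2   0.   -4.28]
232 252 0 [ 0.39 37.1 ] (np.float64(260.68759016355966), np.float64(232.0), np.float64(74.43345941414313)) tenon tool [-8.47  0.    1.41]
232 254 0 [ 0.39 36.57] (np.float64(260.6885916386629), np.float64(232.0), np.float64(74.69876805825004)) tenon tool [-8.19  0.    0.95]
232 253 3 [0.4  1.79] (np.float64(260.76843680625024), np.float64(228.91692178444123), np.float64(95.4313353804025)) tenon tool [  8.19   0.   -31.15]
232 253 -3 [ 0.37 71.41] (np.float64(260.63817775819217), np.float64(232.0), np.float64(61.34323058365096)) tenon tool [-23.14   0.    33.7 ]
0.35 (np.float64(260.6136075267235), np.float64(224.75408072889778), np.float64(53.847411009313944)) (np.float64(260.768230875155), np.float64(238.71502037705702), np.float64(96.71105462337697))
0.4 (np.float64(260.6111220302988), np.float64(229.02947442975585), np.float64(53.77116819659926)) (np.float64(260.767916946896), np.float64(235.28695139078945), np.float64(96.16106583053836))
0.45 (np.float64(260.60877875044815), np.float64(233.33918493662364), np.float64(53.73727424882166)) (np.float64(260.7673729043092), np.float64(231.95707315798256), np.float64(95.56348694793395))
seen tenon mid (193.80555555555554, 181.06666666666666) shoulder corners (186.22222222222223, 175.43333333333334) (198.5, 172.4)
0.3 [191.67 178.17] [186.42 222.08]
0.4 [193.37 178.54] [188.54 220.82]
0.5 [194.97 178.7 ] [190.54 219.48]
```

The face widths don't agree with the expected grip, so I'll measure the edges numerically.

```bash
python3 - <<'E'
from tilt import *
w=cv2.imread('pics/w7.png'); g=cv2.cvtColor(w,cv2.COLOR_BGR2GRAY).astype(int)
for r in range(228,262,2): print(r,'L',g[r,206:246:2].tolist(),'R',g[r,276:320:2].tolist())
print('col mean',[(r,int(g[r,245:275].mean())) for r in range(224,264)])
E
```

```text
228 L [115, 116, 116, 117, 112, 113, 116, 106, 50, 49, 93, 93, 97, 90, 90, 92, 92, 90, 90, 89] R [81, 79, 80, 80, 76, 82, 85, 134, 86, 86, 56, 42, 39, 113, 113, 111, 111, 113, 111, 113, 112, 104]
230 L [115, 112, 114, 116, 117, 114, 117, 60, 50, 49, 90, 90, 90, 91, 92, 93, 90, 93, 92, 89] R [81, 83, 81, 80, 76, 82, 81, 82, 97, 85, 56, 38, 39, 102, 109, 109, 113, 114, 116, 114, 111, 114]
232 L [113, 115, 112, 115, 112, 115, 112, 52, 52, 47, 95, 88, 89, 89, 87, 65, 54, 52, 56, 55] R [47, 50, 53, 50, 53, 65, 86, 80, 94, 79, 44, 42, 41, 63, 112, 116, 112, 114, 111, 113, 108, 111]
234 L [119, 113, 111, 113, 114, 112, 108, 50, 52, 49, 89, 87, 88, 87, 49, 47, 53, 52, 51, 51] R [44, 44, 49, 47, 51, 42, 55, 81, 85, 78, 44, 40, 43, 37, 110, 111, 109, 112, 108, 111, 111, 114]
236 L [112, 116, 110, 114, 116, 114, 61, 51, 50, 46, 85, 92, 80, 54, 44, 51, 49, 45, 49, 52] R [45, 45, 45, 41, 48, 41, 43, 52, 84, 74, 46, 41, 44, 39, 105, 112, 111, 111, 110, 113, 113, 109]
238 L [113, 116, 108, 111, 114, 111, 53, 44, 47, 43, 76, 88, 51, 50, 51, 49, 48, 47, 47, 45] R [44, 50, 41, 48, 46, 50, 42, 36, 57, 
[... 1872 characters left out ...]
57, 57, 57, 60, 54, 53, 54, 53, 48, 44, 31, 31, 108, 113, 109, 110]
260 L [107, 106, 52, 46, 51, 50, 49, 52, 61, 61, 54, 52, 53, 55, 54, 53, 58, 56, 53, 53] R [56, 61, 58, 54, 56, 58, 48, 53, 57, 55, 50, 54, 50, 54, 53, 52, 36, 40, 93, 107, 109, 107]
col mean [(224, 80), (225, 83), (226, 82), (227, 82), (228, 82), (229, 82), (230, 82), (231, 73), (232, 51), (233, 48), (234, 47), (235, 47), (236, 46), (237, 46), (238, 45), (239, 46), (240, 46), (241, 45), (242, 46), (243, 45), (244, 44), (245, 45), (246, 44), (247, 43), (248, 44), (249, 44), (250, 43), (251, 44), (252, 45), (253, 57), (254, 73), (255, 82), (256, 91), (257, 94), (258, 74), (259, 50), (260, 52), (261, 52), (262, 59), (263, 75)]
```

```bash
python3 - <<'E'
from tilt import *
for g in(90,95,100,105,110):
    f=lambda x:[pr(geo(x[0],g,x[1])[0])[1]-231.3,pr(geo(x[0],g,x[1])[1])[1]-253]
    x=least_squares(f,[.4,0],x_scale=[.1,5]).x; b,t,m=geo(x[0],g,x[1])
    o=sensors.get_obs(); T=np.eye(4); T[:3,:3]=R.from_euler('xyz',o['tcp_rot']).as_matrix(); T[:3,3]=o['tool_pos']
    q=(T@np.r_[m,1])[:3]; print(g,x,'w',pr(b)[2],pr(t)[2],'m',m,proj('scene',q),proj('top',q))
# scene tenon: pale pixels near (193,180)
s=cv2.imread('pics/s7.png'); print('S'); print(cv2.cvtColor(s,cv2.COLOR_BGR2GRAY)[168:192,182:204])
E
```

```text
90 [ 0.35 -5.2 ] w 55.96236659277543 103.77548772232673 m [-30.58   0.    51.57] [192.59 176.57] [187.54 219.92]
95 [ 0.34 -5.98] w 54.654641511889714 99.38237326460558 m [-32.75   0.    56.39] [193.21 177.87] [188.33 220.42]
100 [ 0.34 -6.82] w 53.40339558468668 95.3345820399748 m [-34.93   0.    61.21] [193.83 179.18] [189.12 220.92]
105 [ 0.33 -7.69] w 52.205103244378186 91.5931072912482 m [-37.12   0.    66.05] [194.45 180.48] [189.9  221.42]
110 [ 0.33 -8.62] w 51.05652672151766 88.12460495057209 m [-39.31   0.    70.91] [195.07 181.78] [190.68 221.91]
S
[[ 78  32  36  36  36  36  37  36  36  36  34  34  33  36  38  50  60  69
   75 117 159 162]
 [125  48  35  35  36  36  38  38  39  35  35  35  35  35  35  38  54  61
   69  78 117 159]
 [176  73  34  36  33  34  38  38  38  36  36  35  33  34  38  43  69  83
   66  69  83 128]
 [172 119  45  32  36  36  36  38  37  36  34  37  34  35  35  34  64 134
   97  69  68  86]
 [166 165  69  32  35  32  37  41  38  38  36  38  36  34  34  35  72 154
  168  82  62  69]
 [165 167 104  45  31  36  34  39  40  38  38  35  34  34  35  63 118
[... 998 characters left out ...]
5 106  99 107 167 167 165 169
  168 164 163 166]
 [143 141 139 149 162 171 175 176 176 162  90 100  80  91 168 170 165 164
  166 168 167 168]
 [144 138 137 145 155 165 172 175 176 170  94  69  47  50 112 166 165 162
  164 163 166 165]
 [155 150 144 147 157 164 169 173 176 179 165  83  33  33  76 152 162 159
  161 161 163 163]
 [156 151 147 149 154 158 164 169 172 176 175 140  84  77  93 153 157 159
  155 157 160 165]
 [152 147 144 145 145 146 153 158 166 172 175 174 172 168 163 162 164 162
  156 154 158 152]
 [150 147 145 141 136 134 136 149 158 163 167 170 172 172 169 159 160 165
  165 160 148  86]
 [146 147 147 143 136 133 134 137 144 151 157 164 168 169 170 166 162 158
  166 162 100  64]]
```

```bash
python3 - <<'E'
from tilt import *
s=cv2.cvtColor(cv2.imread('pics/s7.png'),cv2.COLOR_BGR2GRAY).astype(float)
L=[]
for r in range(146,178):
    row=s[r,168:200]; 
    for i in range(len(row)-1):
        if row[i]>=75>row[i+1] and row[i+2:i+5].max()<55: L.append((r,168+i+(row[i]-75)/(row[i]-row[i+1]))); break
L=np.array(L); print(L.T)
o=sensors.get_obs(); T=np.eye(4); T[:3,:3]=R.from_euler('xyz',o['tcp_rot']).as_matrix(); T[:3,3]=o['tool_pos']
print(o['tool_pos'])
for th in(.25,.3,.35,.4,.45,.5):
    u=np.array([np.sin(th),0,-np.cos(th)]); n=np.array([np.cos(th),0,np.sin(th)])
    out=[]
    for sx in(-1,1):
     for sy in(-1,1):
      a=np.array([-6,0,-19])+sx*12*n+np.array([0,22*sy,0])
      P=[proj('scene',(T@np.r_[a-h*u,1])[:3]) for h in(30,70)]
      out.append(((P[1][0]-P[0][0])/(P[1][1]-P[0][1]),P[0].round(1).tolist(),P[1].round(1).tolist()))
    print(th,[(round(a,3),b,c) for a,b,c in out])
E
```

```text
[[146.   152.   153.   154.   155.   156.   158.   159.   160.   161.
  162.   163.   164.   165.   166.   167.   168.   169.   170.   171.
  172.   173.   174.   175.   176.   177.  ]
 [176.81 169.1  169.76 177.4  178.16 178.   180.28 180.88 180.85 180.79
  181.24 181.44 181.49 181.58 181.83 181.8  182.07 182.65 182.98 183.59
  183.94 184.49 184.6  184.96 185.54 185.88]]
[481.43 322.3  218.78]
0.25 [(np.float64(0.353), [185.5, 169.8], [189.0, 179.6]), (np.float64(0.336), [194.5, 162.5], [197.8, 172.2]), (np.float64(0.36), [180.5, 168.2], [184.0, 177.9]), (np.float64(0.342), [189.5, 161.0], [192.8, 170.7])]
0.3 [(np.float64(0.39), [185.8, 169.7], [189.6, 179.6]), (np.float64(0.373), [194.8, 162.4], [198.5, 172.3]), (np.float64(0.396), [180.8, 168.4], [184.7, 178.3]), (np.float64(0.38), [189.8, 161.2], [193.5, 171.0])]
0.35 [(np.float64(0.427), [186.0, 169.6], [190.3, 179.7]), (np.float64(0.411), [195.0, 162.4], [199.1, 172.3]), (np.float64(0.432), [181.2, 168.7], [185.5, 178.6]), (np.float64(0.416), [190.2, 161.5], [194.3, 171.4])]
0.4 [(np.float64(0.462), [186.3, 169.5], [190.9, 179.6]), (np.float64(0.447), [195.3, 162.2], [199.7, 172.3]), (np.float64(0.468), [181.6, 168.9], [186.2, 178.9]), (np.float64(0.453), [190.5, 161.7], [195.0, 171.6])]
0.45 [(np.float64(0.498), [186.5, 169.4], [191.5, 179.6]), (np.float64(0.484), [195.5, 162.1], [200.4, 172.2]), (np.float64(0.503), [181.9, 169.1], [187.0, 179.1]), (np.float64(0.489), [190.9, 161.8], [195.8, 171.8])]
0.5 [(np.float64(0.533), [186.7, 169.3], [192.1, 179.5]), (np.float64(0.52), [195.7, 162.0], [200.9, 172.1]), (np.float64(0.538), [182.3, 169.2], [187.7, 179.3]), (np.float64(0.524), [191.3, 162.0], [196.5, 172.0])]
```

Wrist and scene estimates agree on a tilt of about 0.34 rad, short of 0.40, with the rail slipped ~6 mm in the pads. I'll lower it back along the same line into the mortise mouth and lever it a bit further.

Call:
arm_command(increments=[1,-1,0,12,0,1,-2,0,40,0,1,-2,0,68,0,1,-2,0,84,0,1,-2,0,92,0,1,-2,0,97,0,1,-2,0,100,0,1,-2,0,100,0])

```text
time: 24.0
tool_pos: [482.2, 320.4, 120.1]
tcp_rot: [3.141, -0.0, 1.61]
contact_force: [0.5, -0.7, -1.2]
grip_width: 44.0
```

Call:
arm_command(increments=[1,2,0,0,0,1,4,0,0,0,1,6,0,0,0,1,8,0,0,0,1,9,0,0,0,1,9,0,0,0])

```text
time: 24.75
tool_pos: [481.4, 328.0, 119.5]
tcp_rot: [-3.141, 0.003, 1.61]
contact_force: [0.1, -6.3, -2.5]
grip_width: 43.7
```

Call:
arm_command(increments=[1,0,0,-4,0,1,0,0,-12,0,1,0,0,-25,0,1,0,0,-45,0,1,0,0,-75,0,1,0,0,-95,0,1,0,0,-100,0,1,0,0,-100,0,1,0,0,-100,0])

```text
time: 25.88
tool_pos: [481.1, 329.3, 218.8]
tcp_rot: [-3.14, 0.001, 1.61]
contact_force: [0.5, -0.2, -2.2]
grip_width: 44.1
```

```bash
cat > meas.py <<'E'
from tilt import *
import sys
w,cal=wcap(f'pics/{sys.argv[1]}.png'); s=imaging.capture('scene'); cv2.imwrite(f'pics/s_{sys.argv[1]}.png',s); t=imaging.capture('top'); cv2.imwrite(f'pics/t_{sys.argv[1]}.png',t)
o=sensors.get_obs(); print(o['tool_pos'],o['contact_force'],o['grip_width'],o['tcp_rot'])
g=cv2.cvtColor(w,cv2.COLOR_BGR2GRAY).astype(int); print([(r,int(g[r,245:275].mean())) for r in range(222,270)])
E
python3 meas.py w8
```

```text
[481.32 329.34 218.96] [-0.5   0.38 -0.71] 43.880908189588325 [-3.14  0.    1.61]
[(222, 80), (223, 79), (224, 79), (225, 79), (226, 79), (227, 78), (228, 76), (229, 78), (230, 79), (231, 80), (232, 81), (233, 80), (234, 81), (235, 80), (236, 80), (237, 74), (238, 56), (239, 44), (240, 46), (241, 44), (242, 45), (243, 45), (244, 44), (245, 44), (246, 43), (247, 45), (248, 43), (249, 42), (250, 42), (251, 49), (252, 68), (253, 84), (254, 91), (255, 81), (256, 53), (257, 52), (258, 53), (259, 52), (260, 52), (261, 51), (262, 59), (263, 75), (264, 94), (265, 109), (266, 97), (267, 108), (268, 125), (269, 110)]
```

```bash
python3 - <<'E'
from tilt import *
for g in(95,100,105):
    f=lambda x:[pr(geo(x[0],g,x[1])[0])[1]-237.6,pr(geo(x[0],g,x[1])[1])[1]-251.5]
    x=least_squares(f,[.4,0],x_scale=[.1,5]).x; b,t,m=geo(x[0],g,x[1]); print(g,x,m)
m=np.array([-39.,0,60.5]); th=2.952
c,s=np.cos(th),np.sin(th)
# view point above plate centre (553,-38,128)
V=np.array([553,-38,128.]); off=np.array([c*m[0],s*m[0],-m[2]])
tgt=V-off; print('tgt',tgt); plan(*tgt,th); plan(tgt[0]-40,tgt[1]+8,tgt[2]+50,th)
E
```

```text
95 [ 0.4  -7.58] [-38.54   0.    54.77]
100 [ 0.39 -8.11] [-40.81   0.    59.46]
105 [ 0.39 -8.68] [-43.09   0.    64.16]
tgt [514.7  -30.65 188.5 ]
from [481.32 329.34 218.96   1.61] inc [-361.01   19.44   30.46  -76.92]
from [481.32 329.34 218.96   1.61] inc [-351.47  -20.22  -19.54  -76.92]
```

Tilt is now about 0.395 rad. Carrying the rail to a standoff in front of the inspection camera.

Call:
arm_command(increments=[1,-8,0,-5,-2,1,-25,-1,-10,-6,1,-50,-3,-15,-12,1,-80,-4,-20,-18,1,-110,-6,-20,-25,1,-140,-8,-20,-32,1,-170,-10,-20,-39,1,-200,-12,-20,-46,1,-230,-13,-20,-53,1,-260,-15,-20,-60,1,-290,-17,-20,-66,1,-315,-18,-20,-71,1,-335,-19,-20,-75,1,-346,-20,-20,-77,1,-351,-20,-20,-77,1,-351,-20,-20,-77])

```text
time: 28.02
tool_pos: [475.2, -22.1, 239.6]
tcp_rot: [3.141, -0.0, 2.952]
contact_force: [-0.5, 0.2, -0.7]
grip_width: 43.6
```

```bash
python3 - <<'E'
from h import *
plan(514.7,-30.7,188.5,2.952)
E
```

```text
from [475.17 -22.06 239.56   2.95] inc [-40.45  -1.05  51.06   0.02]
```

Call:
arm_command(increments=[1,-4,0,5,0,1,-12,0,15,0,1,-20,-1,26,0,1,-29,-1,37,0,1,-36,-1,46,0,1,-40,-1,51,0,1,-40,-1,51,0,1,-40,-1,51,0])

```text
time: 29.02
tool_pos: [514.3, -30.5, 189.0]
tcp_rot: [3.141, 0.0, 2.953]
contact_force: [0.3, -0.4, -0.8]
grip_width: 44.2
```

```bash
python3 meas.py w9; python3 - <<'E'
from h import *
s=cv2.imread('pics/s_w9.png'); t=cv2.imread('pics/t_w9.png')
V=np.array([553,-38,128.]); print(proj('scene',V),proj('top',V))
a,b=proj('scene',V).astype(int),proj('top',V).astype(int); print(a,b)
C=lambda im,p:cv2.resize(im[p[1]-50:p[1]+50,p[0]-33:p[0]+33],(396,600),interpolation=cv2.INTER_CUBIC)
cv2.imwrite('pics/c9.png',np.hstack([C(s,a),C(t,b)]))
E
```

```text
[514.32 -30.5  189.15] [ 0.55  0.31 -0.92] 43.806730093318734 [3.14 0.   2.95]
[(222, 131), (223, 129), (224, 142), (225, 190), (226, 221), (227, 232), (228, 237), (229, 236), (230, 236), (231, 236), (232, 236), (233, 236), (234, 236), (235, 235), (236, 239), (237, 221), (238, 112), (239, 36), (240, 42), (241, 44), (242, 42), (243, 43), (244, 42), (245, 42), (246, 42), (247, 41), (248, 40), (249, 41), (250, 39), (251, 40), (252, 43), (253, 43), (254, 43), (255, 45), (256, 45), (257, 44), (258, 44), (259, 43), (260, 44), (261, 43), (262, 44), (263, 46), (264, 48), (265, 49), (266, 46), (267, 48), (268, 51), (269, 49)]
[283.47 218.45] [270.03 181.01]
[283 218] [270 181]
```

View pics/c9.png

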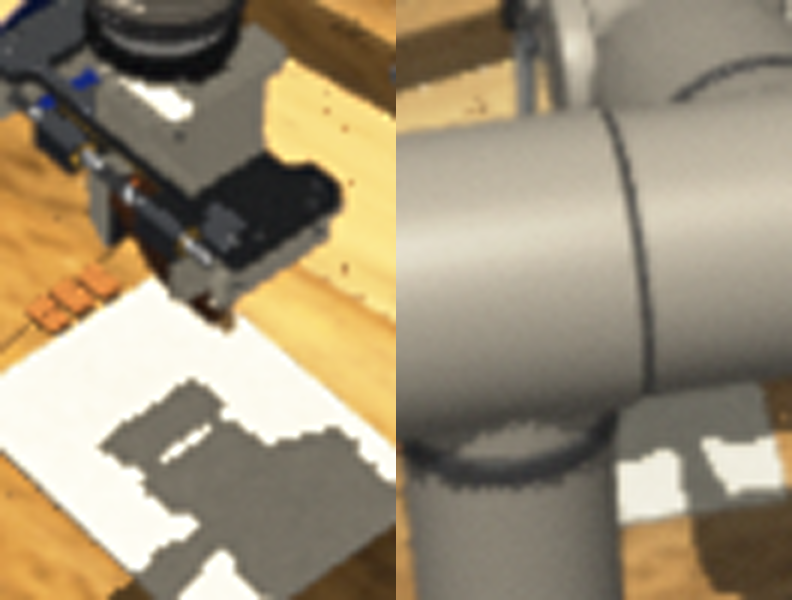

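Scene crop: the rail body leans towards the robot, with the tenon's lower corner just visible at about (228,325) over the plate. The top view is hidden by the arm. The 12 pictures are used up, so I'll check the visible silhouette numerically against the predicted corners.

```bash
python3 - <<'E'
from tilt import *
s=cv2.imread('pics/s_w9.png')
o=sensors.get_obs(); T=np.eye(4); T[:3,:3]=R.from_euler('xyz',o['tcp_rot']).as_matrix(); T[:3,3]=o['tool_pos']
for th,g,gx in((.395,100,-8.1),(.395,100,-4),(.395,105,-8.5),(.35,100,-8)):
    u=np.array([np.sin(th),0,-np.cos(th)]); n=np.array([np.cos(th),0,np.sin(th)]); G=np.array([gx,0,-19.])
    f=lambda h,a,b:proj('scene',(T@np.r_[G+(h-g)*u+a*n+np.array([0,b,0]),1])[:3]).round(1).tolist()
    print(th,g,gx,'tip',[f(0,a,b) for a in(-5,5) for b in(-16,16)],'shoulder',[f(30,a,b) for a in(-12,12) for b in(-22,22)])
    print('  mid world',(T@np.r_[G-(g-15)*u,1])[:3])
for ch,nm in((2,'R'),(0,'B')): print(nm); print(s[210:226,270:294,ch])
E
```

```text
0.395 100 -8.1 tip [[289.4, 221.6], [282.7, 215.9], [287.2, 223.8], [280.6, 218.1]] shoulder [[290.0, 217.2], [280.6, 209.3], [284.7, 222.5], [275.4, 214.6]]
  mid world [554.45 -38.14 129.73]
0.395 100 -4 tip [[288.5, 222.2], [281.8, 216.5], [286.3, 224.4], [279.6, 218.7]] shoulder [[289.0, 217.8], [279.7, 209.9], [283.7, 223.2], [274.4, 215.2]]
  mid world [550.43 -37.37 129.73]
0.395 105 -8.5 tip [[289.9, 222.2], [283.2, 216.5], [287.7, 224.4], [281.0, 218.6]] shoulder [[290.4, 217.8], [281.1, 209.9], [285.1, 223.1], [275.9, 215.2]]
  mid world [556.74 -38.57 125.12]
0.35 100 -8 tip [[288.4, 222.6], [281.7, 216.9], [286.2, 224.7], [279.5, 219.0]] shoulder [[289.3, 217.9], [279.9, 210.1], [283.9, 223.2], [274.6, 215.2]]
  mid world [550.86 -37.45 128.33]
R
[[226 229 228 156  66  42  41  33  30  48  77  86 100 141 144  63  40  33
   26  27  28  29  25  44]
 [221 222 225 215 107  46  44  38  39  64  94 110  94  97 152 102  84  41
   27  30  27  36  54  81]
 [211 221 224 223 149  75  41  46  78 111 115 116 111  96  89  98 111  82
   45  36  46  85 112 116]
 [204 211 219 222 216 159  6
[... 2204 characters left out ...]
43 241 241 242 240 242 244 243 244 242 167  69  19  18  50  63  62
   89 117 114 116 118 121]
 [242 242 240 241 241 240 241 242 243 244 246 242 166  86  23  14  26  42
   79 158 143 113 116 118]
 [242 243 242 242 241 241 241 241 242 242 244 245 243 203  98  55  49  50
   74 176 247 164 120 117]
 [241 243 242 241 242 241 240 239 240 242 244 243 243 242 208 165 134  71
   91 185 246 249 182 125]
 [242 243 242 241 240 238 239 238 240 242 243 242 242 242 243 246 241 153
  178 238 241 243 238 186]
 [242 242 242 240 240 239 241 239 238 239 238 239 241 241 242 241 241 239
  240 244 241 241 241 238]
 [239 240 240 239 240 240 240 240 238 237 237 238 242 241 241 239 239 242
  242 242 241 240 242 243]]
```

```bash
python3 - <<'E'
from h import *
cal=np.load('pics/w4.png.npy',allow_pickle=True).item()
A=[ray('',np.array(p)*.64,8,cal) for p in((322,212.5),(495.5,253))]
cal=np.load('pics/w3.png.npy',allow_pickle=True).item()
B=[ray('',(x*.64,(y-320)*250/280),8,cal) for x,y in((203,427),(614,429.5))]
cal=np.load('pics/w2.png.npy',allow_pickle=True).item()
D=[ray('',np.array(p)*.64,8,cal) for p in((636,183.5),)]
print(A,B,D)
for yaw in(-.185,-.19,-.195):
    ex=np.array([np.cos(yaw),np.sin(yaw)]); ey=np.array([-ex[1],ex[0]])
    print(yaw,'near +y',A[0][:2]+85*ex-110*ey,'far +y',A[1][:2]-85*ex-110*ey,'w3 -y near',B[0][:2]+85*ex+110*ey,'w3 +y near',B[1][:2]+85*ex-110*ey,'w2',D[0][:2]+85*ex+110*ey)
print(np.arctan2(A[1][1]-A[0][1],A[1][0]-A[0][0]),np.linalg.norm(A[1]-A[0]),np.arctan2(-(B[1]-B[0])[0],(B[1]-B[0])[1])+0,np.linalg.norm(B[1]-B[0]))
plan(553,-38,128,2.952,(554.45,-38.14,129.73,2.952))
E
```

```text
[array([493.87,  87.62,   8.  ]), array([658.28,  56.21,   8.  ])] [array([ 451.  , -124.42,    8.  ]), array([493.23,  87.05,   8.  ])] [array([ 451.  , -127.92,    8.  ])]
-0.185 near +y [557.19 -36.14] far +y [554.5  -36.27] w3 -y near [554.79 -31.93] w3 +y near [556.55 -36.71] w2 [554.78 -35.43]
-0.19 near +y [556.57 -36.45] far +y [554.03 -35.75] w3 -y near [555.25 -32.45] w3 +y near [555.93 -37.02] w2 [555.24 -35.95]
-0.195 near +y [555.95 -36.76] far +y [553.58 -35.23] w3 -y near [555.71 -32.98] w3 +y near [555.31 -37.33] w2 [555.7  -36.47]
-0.188763393826289 167.37899527621397 -0.19709169738714963 215.6474218314893
from [554.45 -38.14 129.73   2.95] inc [ 1.45 -0.14  1.73 -0.  ]
```

Wrist and fixed-camera estimates of the plate centre differ by about 2 mm, so I'll use the middle. A final trim and settle follows.

Call:
arm_command(increments=[1,0,0.5,0.8,0,1,0,1,1.5,0,1,0,1,1.5,0,1,0,1,1.5,0,1,0,1,1.5,0,1,0,1,1.5,0,1,0,1,1.5,0,1,0,1,1.5,0])

```text
time: 30.18
tool_pos: [514.5, -29.5, 187.2]
tcp_rot: [3.142, 0.0, 2.953]
contact_force: [0.2, 0.1, -0.4]
grip_width: 43.9
```

```bash
python3 meas.py w10 | cut -c1-400; python3 - <<'E'
from tilt import *
o=sensors.get_obs(); print(o['time'],np.abs(o['dq']).max(),o['joint_positions'])
a=cv2.imread('pics/scene0.png'); b=cv2.imread('pics/s_w10.png')
g=cv2.cvtColor(cv2.imread('pics/w10.png'),cv2.COLOR_BGR2GRAY)[:,245:275].mean(1); print(g[233:242])
for nm,(x0,y0,x1,y1) in dict(scraper=(325,250,375,315),dogs=(375,245,440,305),tape=(138,172,170,205),orange=(155,195,182,242),camera=(312,152,350,230),pliers=(185,152,215,188)).items():
    d=cv2.absdiff(a,b)[y0:y1,x0:x1].max(2); print(nm,'changed frac',(d>50).mean().round(3))
P=[]
hsv=cv2.cvtColor(b,cv2.COLOR_BGR2HSV)
m=np.zeros(b.shape[:2],np.uint8); m[255:315,325:375]=((hsv[...,1]<135)&(hsv[...,2]>195))[255:315,325:375]*255
M=cv2.moments(m,True); print('scraper centroid',ray('scene',(M['m10']/M['m00'],M['m01']/M['m00']),36))
E
```

```text
[514.47 -29.53 187.21] [ 0.3  -0.01 -0.46] 44.307329269136154 [3.14 0.   2.95]
[(222, 124), (223, 125), (224, 126), (225, 167), (226, 211), (227, 223), (228, 232), (229, 237), (230, 236), (231, 236), (232, 236), (233, 236), (234, 236), (235, 236), (236, 238), (237, 221), (238, 111), (239, 37), (240, 43), (241, 44), (242, 44), (243, 44), (244, 42), (245, 43), (246, 41), (247, 41), (248, 40), (249, 41), (250, 40), (251, 40), (252, 42), (253, 43), (254, 44), (255, 44), (256, 45
30.325 0.0019412937956289874 [-0.21  0.36  1.61  0.    1.17 -1.59]
[236.73 236.93 236.43 238.7  221.87 111.43  37.2   43.27  44.13]
scraper changed frac 0.036
dogs changed frac 0.0
tape changed frac 0.0
orange changed frac 0.052
camera changed frac 0.0
pliers changed frac 0.117
scraper centroid [ 553.   -300.53   36.  ]
```

```bash
python3 -c "
from h import *
print(ticket.close_job())"
```

```text
the job is handed in; nothing more can be done
None
```

I handed the job in at about 30 s of robot time, with the rail held in front of the inspection camera. The hand-in reports no verdict.

**What I did**
- **Chips:** I gripped the scraper block and pushed all three chips off the plate's left (+y) edge. I then put the block back where it had been, about 150 mm clear of the plate.
- **Rail:** I gripped the rail across its 44 mm width. The commands cannot tilt the tool, so I leaned the rail in the jaws by levering the tenon against the rim of the mortise. The first try gave about 0.34 rad, so I levered it again, then carried it to the view point.

**Last checks**
- **Chips and plate:** after the wipe, the wrist view showed the plate empty and the three chips flat on the bench, a few mm off its edge.
- **Scraper:** it was measured at (553, -301), its original spot.
- **Rail position:** the estimated tenon middle is about (554.5, -37, 128), against a view point of about (554, -37, 128). This was worked out from the wrist view before the last 2 mm move. The outline I compared in the scene camera before that move agreed to about 1 pixel (2–3 mm).
- **Rail tilt:** about 0.395 rad, against the 0.40 asked.
- **At rest:** joints still, contact force under 1 N, grip width 44 mm.
- **Other objects:** the dogs, tape measure and camera looked unchanged. The pliers patch of the image did change; I put that down to the rail having left that area, but did not check it separately.

**What disagreed**
- The wrist and fixed cameras placed the plate centre about 2 mm apart, so I used the middle.
- The rail face looked 5–10% narrower than 44 mm in the wrist view, which I took to be bevelled edges. I therefore based the tilt on the rail's edge lines, with the grip height assumed.
- In the final pose the arm hid the tenon from the top camera. Its position there rests on the wrist and scene views alone.

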